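Seat a sensor board in the load-frame logger's card rack

ROBOT

A 6-joint arm with a two-finger parallel gripper is mounted at the origin on the work surface; the furniture and walls round the work are solid. World frame = base frame: x ahead of the robot, y to its left, z up, the work surface at z = 0. Lengths are in m, angles in rad, forces in N, time in s.
With the tool pointing down it reaches from about 0.35 to 0.925 m from the base axis. Payload 6.4 kg.
Tool frame: the origin (TCP) lies at the very end of the fingers, on their centre line; the grasp point (between the pads) lies 19 mm behind it; z points along the fingers, y is the line along which they close (so a half turn about z gives the same grasp; the last joint's range is limited). The gripper opens to 94 mm and grips with 3 to 60 N. Pads are 16 mm wide; open, the fingers measure 119 mm over their backs; the gripper's body (75 mm by 177 mm) begins 78 mm behind the grasp point.
Start: joints at [-0.174, 0.245, 1.558, -0, 1.339, -0.174], TCP at [0.65, 0, 0.205] pointing down, gripper open.
Joint ranges: [-3.13, 3.13], [-1.02, 2.26], [0.13, 2.54], [-0.95, 4.09], [0.21, 2.88], [-2.74, 2.74]. Speed limits (rad/s): [2.57, 2.57, 3.14, 3.14, 3.14, 3.14].

INTERFACE

Orientations are given as a unit quaternion [x, y, z, w].
In Python, from cell import observe, snapshot, get_calibration, hand_in, silhouettes, mark_of gives the robot as it stands.
- The arm moves only by the tool arm_command, never from a script. Its arguments are lists of equal length, an entry for each row: "travel": the shift along the tool's x, y, z in units of 50 mm (1.0 is 50 mm), a list of three; "angular": the turn, a rotation vector about the tool's x, y, z in degrees, a list of three; "gripper": the closure, from -1 (fully open) to 1 (shut). A call has 1 to 12 rows; each row is the pose to reach, as a shift and turn from the pose commanded when the call began, along the tool's axes at that moment; what a row does not reach only later rows make up. A row lasts 1/8 s, in which the tool goes at most 62.5 mm and 10.7 degrees, less where a joint would pass 70% of its speed; a pose out of reach is approached as far as the arm can. A call with a gripper value outside its range is refused whole. The fingers move at their own pace and stop on an object; the grip force is fixed at half the most. Time passes only in rows, so rows that repeat a pose let the fingers close. It gives the time, the measured TCP pose, the force, the opening and the grip force at its end, in the units of the state.
- observe(): the state, without advancing time (a new reading comes with each control period).
- snapshot(name): name is "scene" or "side" or "wrist"; returns (picture, depth): 420x560x3 uint8, blue, green, red; 420x560 float32, m along the optical axis (not along the pixel's ray), 0 where there is no reading.
- get_calibration(name): a dict with "fx", "fy", "cx", "cy" (pixels), "camera_from_world" (4x4, takes a point from world to camera coordinates). Camera axes: x right, y down, z forward; pixel columns grow to the right and rows downward; lengths in m; the calibration is good to about 2 mm. A picture is of the moment at which its call begins: read the wrist's pose just before it. get_calibration takes no time and is no camera call; for the wrist camera it gives the pose at the moment of the call.
- hand_in(): hands the job in; it is judged then, once.
Trained networks look in the newest picture that a camera, given by its name, has taken for a name from the list of things; names that differ only in an ending like _2 or _b are one class to them, and where a whole thing is asked for, a point or a joint stands for the part that bears it (a point fixed in the world has none). Each returns a list of dicts, best first, with "confidence" (0 to 1); they miss things now and then, are a little off and sometimes report something else, mostly with a low value. They report only what shows in the picture. A call takes as long as a camera call.
- silhouettes(target, camera): "pixels" (420x560 bool, what is visible of it) and "rect" ([left, top, right, bottom] in pixels, round what is visible of it).
- mark_of(target, camera): "pixel" ([column, row] in pixels: a listed point, or the origin of a listed thing).
The state is a dict: "time": time; "joint_pos": joint angles; "qd": joint speeds; "effort": joint torques, N m; "ee_pos": TCP position; "tool_rot": TCP orientation; "force": force on the tool from outside, world axes, zero at the start; "ft_torque": the same for the moment, N m; "gripper_width": finger opening in m; "grasp_force": force on a finger pad.
Only numpy, scipy, OpenCV 4.12 (cv2) and the standard library are available. Lean on these libraries where they do the work, as an engineer would, in place of code of your own. Each camera call takes 0.05 s, during which the arm holds its last target. There are 200 camera calls.

TASK

Lift the green sensor board out of its grey parking stand and slide it down the two white card guides of the rack, with both red levers up, until you feel it meet the blue contact strip; do not force it past that by hand. Then let go and swing the two red levers down flat so that they press the board fully home, gently, and leave the loose cores beside the work where they are.

Things in the scene. Friction and masses are not known exactly. Their poses are not given: they have to be found in the camera images.
- rack: Card rack fixed to the worktop, open at the top: dark base plate 90 x 196 x 8 mm with an aluminium end frame at each end. Origin: centre of the underside; x across the slot (the board's thickness), y along the slot (the board's width), z up. Between the end frames (|y| under 55 mm) it is free above the socket, 24 mm over the origin.
- guide_mouth (a point): Middle between the mouths of the two white upright card guides, 98 mm above the rack's origin. Each guide is a 7 mm slot in the plane x = 0, from |y| = 55 mm to the end wall at 67 mm; its mouth flares to 18 mm here and narrows to 7 mm in the 12 mm below. A sprung brass pad in each end wall, 43 mm below, rubs on the board's edge: 3 to 8 N of drag, and the board does not drop.
- seat_home (a point): Where the middle of the board's lower edge is when it is fully home, 15 mm above the rack's origin. The blue contact strip under it stands higher at first (see socket).
- socket: Black connector socket on the rack's base, 26 x 100 x 15 mm, origin under its centre. The blue strip in it (64 mm long), on which the board comes to rest, is not reported: its top stands 3 to 12 mm above seat_home, differing every time. It gives 1.5 mm softly (5 N/mm), then stays firm up to about 20 N; over 18 N on it while both levers are up breaks it.
- board: Loose green circuit board, 5 mm thick (x), 130 mm wide (y), 90 mm high (z), about 0.2 kg, upright. Origin: middle of its lower edge. Half a turn about z makes no difference. Aluminium grip bar on the middle of its upper edge: 12 mm thick in x, 30 mm wide in y, from z = 90 to 118 mm. Beside it the levers press on the upper edge (z = 90 mm).
- stand: Grey parking stand fixed to the worktop, base 80 x 156 x 8 mm, origin: centre of its underside. The board stands in its 7 mm slot, which runs along y and is 30 mm deep, with its lower edge 8 mm above the worktop; it may lean by 0.06 rad.
- pivot_left (a point): Pivot of the red lever at the rack's +y end (77 mm from the middle, 110 mm above the rack's origin), axis along the rack's x. The lever is 50 mm long from here, 8 mm thick (its middle plane passes through the pivot), 13 to 16 mm wide. Its round nose, radius 5 mm, 17 mm from the pivot, presses on the board's upper edge.
- pivot_right (a point): The same for the red lever at the rack's -y end (mirror image).
- lever_left (a joint): Angle of the +y lever, rad: 0 = down, level, pointing to the middle of the rack (end stop); 1.57 = upright; 1.95 = leaning outward. Starts up, at 1.5 to 1.9. Stays where it is left (friction 0.2 N m). The last 0.2 to 0.8 rad go under load, about 5 to 20 N at 40 mm from the pivot. More than 35 N from the fingers damages it.
- lever_right (a joint): The same for the lever at the -y end.
- core_a: Loose black asphalt core, 85 mm diameter x 49 mm, a bystander.
- core_b: Loose grey asphalt core, 85 mm diameter x 67 mm, a bystander.

How it is judged:
By the outcome, as a careful person would: the job done as asked, in the order asked, and still so for the second after the job is handed in, with the robot touching nothing.
It also fails if it takes over 72 s, if anything falls off the work surface, if the arm or the gripper's body presses on something with over 40 N, if the wrist force passes 120 N, or if a joint passes its speed limit or range.

## Working session

There is one attempt and no reset: what is moved stays moved. The work goes in short steps, Python scripts to look and compute and a tool call to move; the robot and the scene stay as the last step left them, time stands still between calls to the robot, and variables do not carry over. Pictures are saved under pics/ and viewed, at most 10 in all, crops included, and the job is handed in when it is done.

Besides the shell and the picture viewer there is one more tool, called after "Call:" as name(argument=value, ...) on one line, values as JSON. arm_command: Moves the arm, as the interface text tells. Its arguments: {"type":"object","properties":{"travel":{"type":"array"},"angular":{"type":"array"},"gripper":{"type":"array"}},"required":["travel","angular","gripper"]}

```bash
mkdir -p pics; ls
cat > h.py <<'E'
import numpy as np, cv2
from cell import *
def cal(n):
    c=get_calibration(n); K=np.array([[c['fx'],0,c['cx']],[0,c['fy'],c['cy']],[0,0,1]]); return K,np.array(c['camera_from_world'])
def cloud(d,K,T):
    v,u=np.mgrid[:420,:560]; P=np.stack([(u-K[0,2])/K[0,0]*d,(v-K[1,2])/K[1,1]*d,d],-1)
    return (P-T[:3,3])@T[:3,:3]   # world, HxWx3
def ray(px,K,T):
    r=T[:3,:3].T@np.array([(px[0]-K[0,2])/K[0,0],(px[1]-K[1,2])/K[1,1],1]); return -T[:3,:3].T@T[:3,3],r
def at_z(px,z,K,T):
    o,r=ray(px,K,T); return o+r*(z-o[2])/r[2]
E
python3 - <<'E'
from h import *
ims=[]
for n in ['scene','side']:
    im,d=snapshot(n); K,T=cal(n); W=cloud(d,K,T); np.savez(f'pics/{n}.npz',im=im,d=d,K=K,T=T)
    cv2.imwrite(f'pics/{n}.png',im)
    print(n,'cam',(-T[:3,:3].T@T[:3,3]).round(3))
    for t in ['rack','guide_mouth','seat_home','socket','board','stand','pivot_left','pivot_right','core_a','core_b']:
        m=mark_of(t,n)
        print(t,[(np.round(x['pixel'],1).tolist(),round(x['confidence'],2)) for x in m[:3]])
    for t in ['board','rack','stand','lever_left','lever_right','core_a','core_b']:
        s=silhouettes(t,n)
        for x in s[:2]:
            p=W[x['pixels']&(d>0)]; print(t,round(x['confidence'],2),x['rect'],len(p),np.percentile(p,[2,50,98],axis=0).round(3).tolist() if len(p) else '')
print(observe())
E
```

```text
pics
scene cam [-0.178 -0.469  1.009]
rack [([231.1, 190.5], 0.76)]
guide_mouth [([229.7, 166.0], 0.92)]
seat_home [([230.8, 186.5], 0.98)]
socket [([234.3, 190.6], 0.76)]
board [([356.8, 245.2], 0.73)]
stand [([352.8, 246.6], 0.82), ([173.2, 196.1], 0.21)]
pivot_left [([210.4, 153.5], 0.62)]
pivot_right [([254.6, 177.6], 0.95)]
core_a [([351.2, 333.2], 0.7), ([169.9, 195.9], 0.67)]
core_b [([351.2, 333.2], 0.7), ([169.9, 195.9], 0.67)]
board 0.73 [336.6, 211.9, 379.6, 254.0] 974 [[0.498, -0.252, 0.01], [0.509, -0.192, 0.07], [0.524, -0.131, 0.126]]
board 0.54 [201.7, 138.5, 268.4, 212.7] 2214 [[0.42, 0.096, 0.002], [0.458, 0.188, 0.015], [0.508, 0.279, 0.148]]
rack 0.8 [198.8, 138.7, 268.1, 214.9] 2146 [[0.421, 0.096, 0.002], [0.458, 0.191, 0.016], [0.513, 0.278, 0.148]]
stand 0.72 [324.9, 224.3, 383.9, 270.6] 1004 [[0.465, -0.267, 0.003], [0.492, -0.203, 0.009], [0.532, -0.116, 0.04]]
lever_left 0.24 [335.8, 210.4, 378.5, 254.4] 924 [[0.498, -0.251, 0.014], [0.509, -0.192, 0.071], [0.524, -0.128, 0.125]]
lever_right 0.58 [251.1, 161.2, 260.5, 178.5] 75 [[0.464, 0.107, 0.112], [0.47
[... 2157 characters left out ...]
: 1.8, 'joint_pos': array([-1.74152018e-01,  2.45104960e-01,  1.55779228e+00, -3.72812373e-05,
        1.33869416e+00, -1.74096615e-01]), 'qd': array([ 0.00148788, -0.00030169,  0.00097157, -0.00033827,  0.00182387,
        0.00177943]), 'effort': array([ 5.59004729e-04, -4.15819895e+01, -3.14870954e+01,  6.86588860e-02,
        2.88609741e-02,  2.07171649e-05]), 'ee_pos': array([ 6.50013714e-01, -4.06301372e-05,  2.05456231e-01]), 'tool_rot': array([ 7.07123337e-01,  7.07090225e-01, -1.44978840e-05,  1.09219016e-05]), 'force': array([ 0.17588174, -0.02460943,  0.1074928 ]), 'ft_torque': array([ 0.05317175, -0.02560626,  0.00803017]), 'grasp_force': 0.0, 'gripper_width': 0.09415808243305518}
```

```bash
python3 -c "
import cv2,numpy as np
a=cv2.imread('pics/scene.png');cv2.imwrite('pics/s2.png',cv2.resize(a,(800,600)))
a=cv2.imread('pics/side.png');cv2.imwrite('pics/d2.png',cv2.resize(a,(800,600)))"
```

```text
(no output)
```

View pics/scene.png

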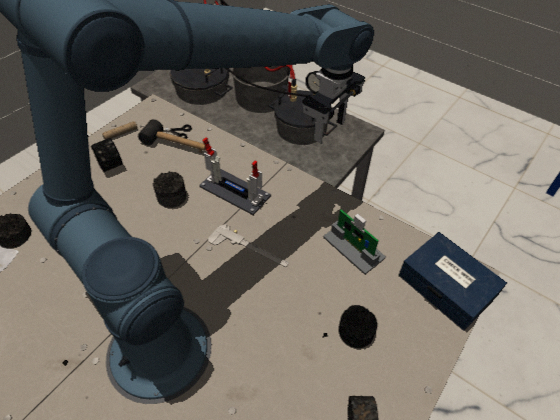

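View pics/side.png

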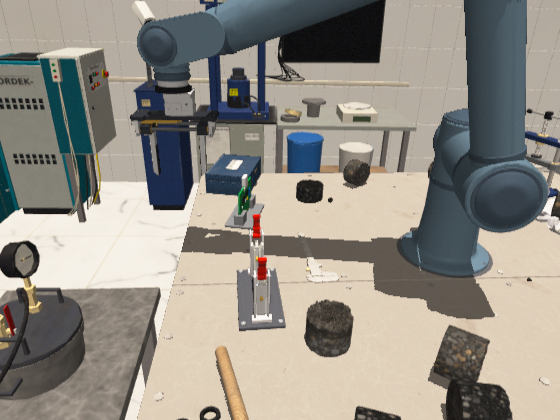

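The scene picture shows the rack at about (233,190) with both levers up at (210,145) and (255,168), and the board in its stand at (357,235). The cores are at (170,190) and (357,326). In the side picture the rack is at (260,290) and the board at (246,197).

Run:
```python
from h import *
K,T=cal('wrist'); print('wrist cam',(-T[:3,:3].T@T[:3,3]).round(3),'axes rows',T[:3,:3].round(2).tolist(),K[0,0])
marks={'scene':{'rack':(231.1,190.5),'guide_mouth':(229.7,166),'seat_home':(230.8,186.5),'board':(356.8,245.2),'stand':(352.8,246.6),'pl':(210.4,153.5),'pr':(254.6,177.6)},
'side':{'rack':(257,299.1),'guide_mouth':(261.5,257.1),'seat_home':(258,291.9),'board':(247.2,212.9),'stand':(246.7,211.9),'pl':(261.5,275.9),'pr':(257,237.9)}}
Z={'rack':0,'guide_mouth':.098,'seat_home':.015,'board':.008,'stand':0,'pl':.11,'pr':.11}
for n in marks:
    D=np.load(f'pics/{n}.npz');
    for k,p in marks[n].items(): print(n,k,at_z(p,Z[k],D['K'],D['T']).round(4))
```

```text
wrist cam [0.65  0.077 0.385] axes rows [[1.0, 0.0, 0.0], [-0.0, -0.97, 0.26], [0.0, -0.26, -0.97]] 304.19163629036603
scene rack [0.4623 0.1995 0.    ]
scene guide_mouth [0.4661 0.199  0.098 ]
scene seat_home [0.4639 0.2008 0.015 ]
scene board [ 0.5192 -0.1971  0.008 ]
scene stand [ 0.5142 -0.189   0.    ]
scene pl [0.4607 0.2656 0.11  ]
scene pr [0.4666 0.1088 0.11  ]
side rack [0.4723 0.1949 0.    ]
side guide_mouth [0.4632 0.1843 0.098 ]
side seat_home [0.4703 0.1899 0.015 ]
side board [ 0.5077 -0.1929  0.008 ]
side stand [ 0.5102 -0.2153  0.    ]
side pl [0.4625 0.2669 0.11  ]
side pr [0.4733 0.1274 0.11  ]
```

Call:
arm_command(travel=[[-0.9,-0.6,-1],[-1.8,-1.2,-2],[-2.7,-1.8,-2],[-3.6,-2.6,-2],[-3.6,-2.6,-2],[-3.6,-2.6,-2],[-3.6,-2.6,-2]], angular=[[0,0,0],[0,0,0],[0,0,0],[0,0,0],[0,0,0],[0,0,0],[0,0,0]], gripper=[-1,-1,-1,-1,-1,-1,-1])

```text
time: 2.68
ee_pos: [0.5206, -0.179, 0.3052]
tool_rot: [0.707, 0.708, 0.0, -0.0]
force: [-0.2, 0.0, -0.5]
gripper_width: 0.0936
grasp_force: 0.0
```

Run:
```python
from h import *
n='wrist'
K,T=cal(n); im,d=snapshot(n); W=cloud(d,K,T); np.savez('pics/w1.npz',im=im,d=d,K=K,T=T); cv2.imwrite('pics/w1.png',im)
for t,z in [('board',.008),('stand',0)]:
    for x in mark_of(t,n)[:2]: print(t,x['pixel'],round(x['confidence'],2),at_z(x['pixel'],z,K,T).round(4))
for x in silhouettes('board',n)[:1]:
    m=x['pixels']&(d>0); P=W[m]; print('board',x['rect'],len(P),np.percentile(P,[1,50,99],axis=0).round(4).tolist())
    for lo,hi in [(.088,.104),(.116,.14),(.04,.085)]:
        Q=P[(P[:,2]>lo)&(P[:,2]<hi)]
        if len(Q)>20:
            r=cv2.minAreaRect(Q[:,:2].astype(np.float32)*1000); print(lo,len(Q),Q.mean(0).round(4),r,np.percentile(Q[:,2],[5,50,95]).round(4), np.percentile(Q[:,:2],[2,98],axis=0).round(4).tolist())
for x in silhouettes('stand',n)[:1]:
    P=W[x['pixels']&(d>0)]; Q=P[P[:,2]<.014]; print('stand',x['rect'],cv2.minAreaRect(Q[:,:2].astype(np.float32)*1000))
```

```text
board [275.5, 183.0] 0.64 [ 0.5162 -0.1876  0.008 ]
stand [276.7, 185.7] 0.72 [ 0.5181 -0.1935  0.    ]
board [264.7, 146.9, 283.5, 241.8] 684 [[0.5006, -0.2511, 0.022], [0.5165, -0.1826, 0.0986], [0.5283, -0.1279, 0.1273]]
0.088 294 [ 0.5164 -0.1824  0.0978] ((515.8478393554688, -190.2550811767578), (127.41767883300781, 9.841009140014648), 79.93695068359375) [0.0951 0.098  0.0995] [[0.5015, -0.2497], [0.5278, -0.1286]]
0.116 244 [ 0.5149 -0.1901  0.1255] ((514.7461547851562, -191.02883911132812), (29.607030868530273, 11.928814888000488), 78.20162963867188) [0.123  0.1258 0.1271] [[0.5079, -0.205], [0.5215, -0.1767]]
0.04 102 [ 0.5153 -0.1795  0.0699] ((514.8209838867188, -190.83529663085938), (128.9388885498047, 9.146655082702637), 78.34535217285156) [0.0497 0.0727 0.0791] [[0.5007, -0.2469], [0.5272, -0.1277]]
stand [241.6, 132.5, 311.5, 239.7] ((513.7320556640625, -197.26239013671875), (169.23907470703125, 83.82258605957031), 78.12391662597656)
```

View pics/w1.png

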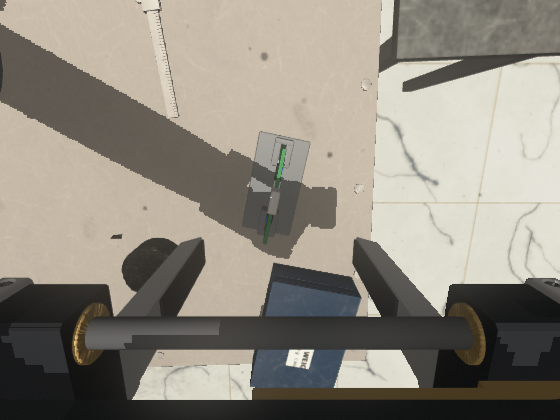

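The wrist picture shows the board from (283,148) to (265,242) with its grip bar at (274,203), turned -11.8° about z. The bar centre is (0.5147, -0.191) with its top at 0.126, which agrees with 8+118 mm.

Call:
arm_command(travel=[[-0.22,-0.11,1],[-0.22,-0.11,2],[-0.22,-0.11,3],[-0.22,-0.11,3.6],[-0.22,-0.11,4.1],[-0.22,-0.11,4.1],[-0.22,-0.11,4.1]], angular=[[0,0,6],[0,0,11.8],[0,0,11.8],[0,0,11.8],[0,0,11.8],[0,0,11.8],[0,0,11.8]], gripper=[-1,-1,-1,-1,-1,-1,-1])

```text
time: 3.8
ee_pos: [0.5153, -0.1912, 0.1016]
tool_rot: [0.776, 0.631, 0.0, 0.001]
force: [0.7, -0.0, -0.7]
gripper_width: 0.0942
grasp_force: 0.0
```

Run:
```python
from h import *
n='wrist'
print(observe()['ee_pos'].round(4))
K,T=cal(n); im,d=snapshot(n); W=cloud(d,K,T); cv2.imwrite('pics/w2.png',im)
for x in silhouettes('board',n)[:1]:
    m=x['pixels']&(d>0); P=W[m]; Q=P[(P[:,2]>.118)&(P[:,2]<.135)]
    print(x['rect'],len(P),len(Q)); r=cv2.minAreaRect(Q[:,:2].astype(np.float32)*1000); print(r,np.median(Q,0).round(4))
```

```text
[ 0.5153 -0.1912  0.1016]
[267.0, 142.1, 285.9, 315.6] 2543 1076
((514.4483642578125, -191.0248565673828), (30.49442481994629, 11.507840156555176), 78.31487274169922) [ 0.515  -0.1891  0.1259]
```

View pics/w2.png

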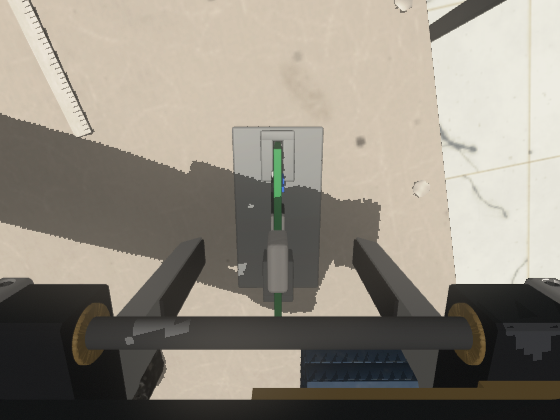

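The bar sits between the fingers at (278,262), aligned with the tool. I close on it.

Call:
arm_command(travel=[[0,0,0],[0,0,0],[0,0,0],[0,0,0],[0,0,0],[0,0,0],[0,0,0],[0,0,0]], angular=[[0,0,0],[0,0,0],[0,0,0],[0,0,0],[0,0,0],[0,0,0],[0,0,0],[0,0,0]], gripper=[1,1,1,1,1,1,1,1])

```text
time: 4.9
ee_pos: [0.5145, -0.191, 0.1004]
tool_rot: [0.776, 0.631, -0.0, -0.0]
force: [0.5, 0.2, -0.2]
gripper_width: 0.0176
grasp_force: 0.0
```

Call:
arm_command(travel=[[0,0,0],[0,0,0],[0,0,0],[0,0,-0.2],[0,0,-0.5],[0,0,-1],[0,0,-2],[0,0,-3],[0,0,-4],[0,0,-4],[0,0,-4]], angular=[[0,0,0],[0,0,0],[0,0,0],[0,0,0],[0,0,0],[0,0,0],[0,0,0],[0,0,0],[0,0,0],[0,0,0],[0,0,0]], gripper=[1,1,1,1,1,1,1,1,1,1,1])

```text
time: 6.28
ee_pos: [0.5138, -0.1906, 0.2994]
tool_rot: [0.776, 0.631, -0.0, -0.001]
force: [0.0, 0.7, -2.8]
gripper_width: 0.0118
grasp_force: 30.0
```

Call:
arm_command(travel=[[0.5,-0.2,-0.4],[1.4,-0.6,-1.2],[2.4,-1.0,-1.2],[3.4,-1.4,-1.2],[4.2,-1.75,-1.2],[4.62,-1.94,-1.2],[4.62,-1.94,-1.2],[4.62,-1.94,-1.2]], angular=[[0,0,-3],[0,0,-7],[0,0,-11],[0,0,-15],[0,0,-15],[0,0,-15],[0,0,-15],[0,0,-15]], gripper=[1,1,1,1,1,1,1,1])

```text
time: 7.28
ee_pos: [0.4664, 0.0545, 0.3589]
tool_rot: [0.687, 0.726, -0.001, -0.001]
force: [-0.4, -0.7, -1.6]
gripper_width: 0.0118
grasp_force: 30.0
```

```bash
cat > rk.py <<'E'
from h import *
n='wrist'
print(observe()['ee_pos'].round(4))
K,T=cal(n); im,d=snapshot(n); W=cloud(d,K,T); np.savez('pics/w3.npz',im=im,d=d,K=K,T=T); cv2.imwrite('pics/w3.png',im)
for t,z in [('rack',0),('guide_mouth',.098),('seat_home',.015),('pivot_left',.11),('pivot_right',.11)]:
    for x in mark_of(t,n)[:2]: print(t,np.round(x['pixel'],1),round(x['confidence'],2),at_z(x['pixel'],z,K,T).round(4))
hsv=cv2.cvtColor(im,cv2.COLOR_BGR2HSV)
B=W[...,0]>.3
red=((hsv[...,0]<8)|(hsv[...,0]>172))&(hsv[...,1]>150)&(hsv[...,2]>60)&(W[...,2]>.09)&(W[...,2]<.2)
_,lab,st,_=cv2.connectedComponentsWithStats(red.astype(np.uint8))
for i in range(1,len(st)):
    if st[i,4]>15: P=W[lab==i]; print('red',st[i],np.percentile(P,[3,50,97],axis=0).round(4).tolist())
near=(abs(W[...,0]-.467)<.07)&(abs(W[...,1]-.195)<.13)
wh=(hsv[...,1]<40)&(hsv[...,2]>150)&near&(W[...,2]>.085)&(W[...,2]<.112)
_,lab,st,_=cv2.connectedComponentsWithStats(wh.astype(np.uint8))
for i in range(1,len(st)):
    if st[i,4]>15: P=W[lab==i]; print('white',st[i],np.percentile(P,[3,50,97],axis=0).round(4).tolist(),cv2.minAreaRect(P[:,:2].astype(np.float32)*1000))
base=near&(W[...,2]>.005)&(W[...,2]<.013)&(hsv[...,2]<120)
P=W[base]; print('base',len(P),cv2.minAreaRect(P[:,:2].astype(np.float32)*1000))
bl=near&(W[...,2]<.035)&(hsv[...,0]>95)&(hsv[...,0]<130)&(hsv[...,1]>130)&(hsv[...,2]>60)
P=W[bl]; print('blue',len(P), np.percentile(P,[3,50,97],axis=0).round(4).tolist() if len(P) else '', cv2.minAreaRect(P[:,:2].astype(np.float32)*1000) if len(P) else '')
E
python3 rk.py
```

```text
[0.4664 0.0545 0.3589]
rack [282.5  89.1] 0.76 [0.4649 0.1923 0.    ]
guide_mouth [284.   82.9] 0.74 [0.4661 0.189  0.098 ]
guide_mouth [284.3  88.8] 0.56 [0.4669 0.1816 0.098 ]
seat_home [281.5  90.4] 0.78 [0.4633 0.1885 0.015 ]
pivot_left [283.7  14.6] 0.88 [0.4609 0.2664 0.11  ]
pivot_right [286.1 142.1] 0.75 [0.4734 0.1118 0.11  ]
red [279   3  13   6  40] [[0.4559, 0.2669, 0.1281], [0.462, 0.2683, 0.13], [0.4691, 0.2712, 0.1323]]
red [280  13  12   7  70] [[0.4564, 0.2603, 0.1135], [0.4627, 0.2626, 0.1159], [0.4699, 0.2656, 0.1187]]
red [283 140  12   6  70] [[0.4685, 0.1106, 0.1584], [0.4752, 0.114, 0.1603], [0.4818, 0.1169, 0.1615]]
white [287  25   9  14  78] [[0.4676, 0.246, 0.0856], [0.4721, 0.2522, 0.0949], [0.4768, 0.262, 0.0995]] ((471.7017517089844, 254.18409729003906), (9.664509773254395, 17.327495574951172), 12.708877563476562)
white [274  26   9  13  73] [[0.4507, 0.2449, 0.0864], [0.4549, 0.2498, 0.0962], [0.46, 0.2561, 0.0992]] ((454.93212890625, 252.2809295654297), (10.304177284240723, 15.815801620483398), 10.912656784057617)
white [278 125  19  13 151] [[0.4614, 0.119, 0.0854], [0.4775, 0.127, 0.0933], [0.4864, 0.1351, 0.0991]] ((474.0977478027344, 126.3729476928711), (25.307151794433594, 16.70731544494629), 3.1823976039886475)
base 4382 ((468.841552734375, 189.314697265625), (89.08477020263672, 195.35389709472656), 4.762402057647705)
blue 70 [[0.4641, 0.1584, 0.0222], [0.469, 0.1876, 0.0241], [0.4752, 0.2205, 0.0257]] ((469.5252685546875, 189.41697692871094), (8.06928539276123, 62.31922912597656), 3.614135980606079)
```

View pics/w3.png

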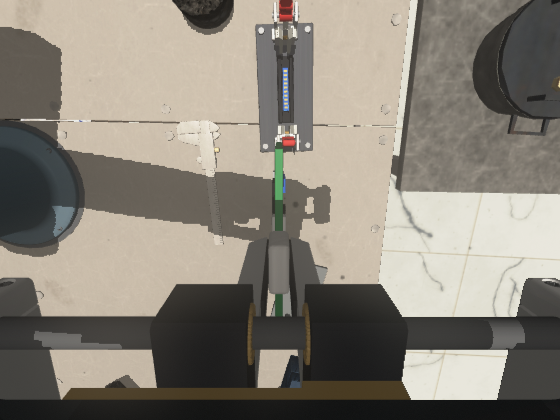

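The wrist picture shows the rack base from (257,25) to (313,150), the blue strip at (285,90), the levers at (286,12) and (289,141), and the held board along column 279. The base rectangle comes out at 89x195 mm, so the centre is (0.4688, 0.1893) with a yaw of 4.8°. The strip is at about z 0.024.

Run:
```python
from h import *
from scipy.spatial.transform import Rotation as R
D=np.load('pics/w3.npz'); W=cloud(D['d'],D['K'],D['T']); im=D['im']; d=D['d']
s=observe(); Rt=R.from_quat(s['tool_rot']).as_matrix(); print(R.from_matrix(Rt).as_quat())
L=(W-s['ee_pos'])@Rt*1000
hsv=cv2.cvtColor(im,cv2.COLOR_BGR2HSV)
g=(hsv[...,0]>45)&(hsv[...,0]<85)&(hsv[...,1]>100)&(abs(L[...,1])<15)&(L[...,2]>-10)&(L[...,2]<100)
P=L[g];print(len(P),np.percentile(P,[1,50,99],axis=0).round(1).tolist())
for a in range(-10,80,15):
    Q=P[(P[:,0]>a)&(P[:,0]<a+15)]
    if len(Q): print(a,len(Q),Q.mean(0).round(1))
for a in range(-5,100,15):
    Q=P[(P[:,2]>a)&(P[:,2]<a+15)]
    if len(Q): print('z',a,len(Q),np.percentile(Q[:,1],[5,50,95]).round(1),Q[:,0].max().round(1))
b=(abs(L[...,1])<12)&(abs(L[...,0])<25)&(L[...,2]<-10)&(L[...,2]>-35);Q=L[b];print('bar',len(Q),np.percentile(Q,[2,50,98],axis=0).round(1).tolist())
```

```text
[ 6.87493145e-01  7.26190849e-01 -1.14122160e-04 -1.14893299e-04]
488 [[-46.5, -2.4, 2.0], [45.3, -0.5, 3.6], [64.4, 1.9, 5.0]]
20 15 [34.6 -0.4  3.6]
35 193 [42.6 -0.2  3.7]
50 182 [57.4 -0.5  3.5]
z -5 488 [-2.4 -0.5  1.9] 64.5
bar 1617 [[-12.9, -11.1, -33.9], [8.6, 0.1, -24.0], [14.8, 11.0, -11.6]]
```

Call:
arm_command(travel=[[0.6,0.1,0],[1.5,0.2,0],[2.3,0.2,0],[2.69,0.2,0],[2.69,0.2,0],[2.69,0.2,0],[2.69,0.2,0]], angular=[[0,0,-1.6],[0,0,-1.6],[0,0,-1.6],[0,0,-1.6],[0,0,-1.6],[0,0,-1.6],[0,0,-1.6]], gripper=[1,1,1,1,1,1,1])

```text
time: 8.45
ee_pos: [0.4695, 0.1889, 0.3605]
tool_rot: [0.677, 0.736, -0.0, 0.0]
force: [1.0, 0.5, -3.2]
gripper_width: 0.0117
grasp_force: 30.0
```

Call:
arm_command(travel=[[0,0,0.6],[0,0,1.4],[0,0,2.2],[0,0,2.8],[0,0,3.2],[0,0,3.2],[0,0,3.2]], angular=[[0,0,0],[0,0,0],[0,0,0],[0,0,0],[0,0,0],[0,0,0],[0,0,0]], gripper=[1,1,1,1,1,1,1])

```text
time: 9.32
ee_pos: [0.4701, 0.1896, 0.2017]
tool_rot: [0.677, 0.736, 0.001, 0.001]
force: [0.0, 0.3, -0.9]
gripper_width: 0.0116
grasp_force: 30.0
```

Run:
```python
from h import *
s=observe();print(s['ee_pos'].round(4),s['force'].round(1),s['ft_torque'].round(2))
o=[]
for n in ['scene','side']:
    im,d=snapshot(n); K,T=cal(n)
    p=T[:3,:3]@np.array([.469,.19,.11])+T[:3,3]; u=K@p; u=(u[:2]/u[2]).astype(int)
    c=im[max(u[1]-50,0):u[1]+50,max(u[0]-50,0):u[0]+50]; o.append(cv2.resize(c,(400,400),interpolation=cv2.INTER_CUBIC))
cv2.imwrite('pics/c4.png',np.hstack(o))
```

```text
[0.4701 0.1896 0.2017] [ 0.   0.3 -0.9] [-0.02 -0.04  0.06]
```

View pics/c4.png

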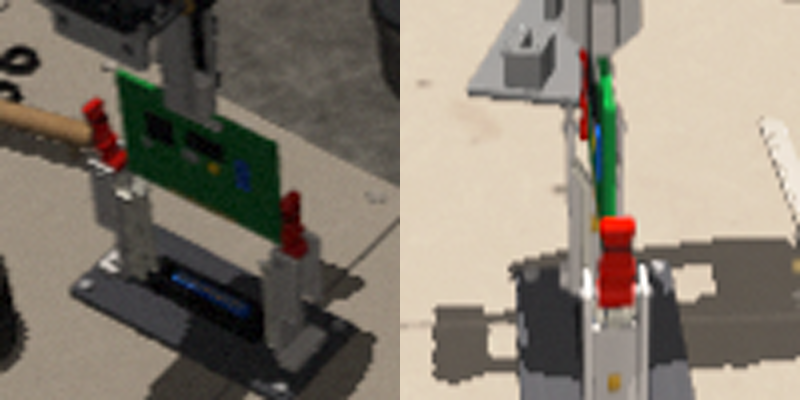

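The board hangs above the mouths between the two upright levers, in line with the guides. I go down the guides in steps.

Call:
arm_command(travel=[[0,-0.015,0.2],[0,-0.015,0.4],[0,-0.015,0.6],[0,-0.015,0.75],[0,-0.015,0.85],[0,-0.015,0.9],[0,-0.015,0.9]], angular=[[0,0,0],[0,0,0],[0,0,0],[0,0,0],[0,0,0],[0,0,0],[0,0,0]], gripper=[1,1,1,1,1,1,1])

```text
time: 10.3
ee_pos: [0.4686, 0.1898, 0.1555]
tool_rot: [0.677, 0.736, 0.0, 0.0]
force: [0.1, 0.6, -2.9]
gripper_width: 0.0119
grasp_force: 30.0
```

```bash
cat > f.py <<'E'
from cell import observe
s=observe();print(s['time'],s['ee_pos'].round(4),s['force'].round(1),s['ft_torque'].round(2),round(s['gripper_width'],4))
E
python3 f.py
```

```text
10.3 [0.4686 0.1898 0.1555] [ 0.1  0.6 -2.9] [ 0.01 -0.03  0.01] 0.0119
```

Call:
arm_command(travel=[[0,0,0.1],[0,0,0.2],[0,0,0.3],[0,0,0.4],[0,0,0.5],[0,0,0.5]], angular=[[0,0,0],[0,0,0],[0,0,0],[0,0,0],[0,0,0],[0,0,0]], gripper=[1,1,1,1,1,1])

```text
time: 11.05
ee_pos: [0.4683, 0.1897, 0.1293]
tool_rot: [0.677, 0.736, -0.0, -0.0]
force: [2.8, 1.8, -5.4]
gripper_width: 0.0124
grasp_force: 30.0
```

Call:
arm_command(travel=[[0,0,0.04],[0,0,0.08],[0,0,0.12],[0,0,0.16]], angular=[[0,0,0],[0,0,0],[0,0,0],[0,0,0]], gripper=[1,1,1,1])

```text
time: 11.55
ee_pos: [0.4685, 0.1898, 0.1224]
tool_rot: [0.677, 0.736, 0.0, -0.0]
force: [0.1, 0.7, 1.4]
gripper_width: 0.0119
grasp_force: 30.0
```

Call:
arm_command(travel=[[0,0,0.02],[0,0,0.04],[0,0,0.04]], angular=[[0,0,0],[0,0,0],[0,0,0]], gripper=[1,1,1])

```text
time: 11.92
ee_pos: [0.4684, 0.1897, 0.1202]
tool_rot: [0.677, 0.736, -0.0, -0.0]
force: [0.9, 1.8, -0.3]
gripper_width: 0.0121
grasp_force: 30.0
```

Call:
arm_command(travel=[[0,0,0.02],[0,0,0.03],[0,0,0.03]], angular=[[0,0,0],[0,0,0],[0,0,0]], gripper=[1,1,1])

```text
time: 12.3
ee_pos: [0.4685, 0.1897, 0.1188]
tool_rot: [0.677, 0.736, -0.0, -0.0]
force: [-0.0, 1.5, -0.3]
gripper_width: 0.012
grasp_force: 30.0
```

Call:
arm_command(travel=[[0,0,0.02],[0,0,0.02]], angular=[[0,0,0],[0,0,0]], gripper=[1,1])

```text
time: 12.55
ee_pos: [0.4685, 0.1897, 0.1178]
tool_rot: [0.677, 0.736, 0.0, 0.0]
force: [0.2, 1.9, 0.3]
gripper_width: 0.0122
grasp_force: 30.0
```

Call:
arm_command(travel=[[0,0,0.02],[0,0,0.02]], angular=[[0,0,0],[0,0,0]], gripper=[1,1])

```text
time: 12.8
ee_pos: [0.4685, 0.1897, 0.1169]
tool_rot: [0.677, 0.736, 0.0, 0.0]
force: [0.1, 0.8, 1.5]
gripper_width: 0.0118
grasp_force: 30.0
```

Call:
arm_command(travel=[[0,0,0.02],[0,0,0.02]], angular=[[0,0,0],[0,0,0]], gripper=[1,1])

```text
time: 13.05
ee_pos: [0.4685, 0.1897, 0.1159]
tool_rot: [0.677, 0.736, -0.0, 0.0]
force: [0.2, 1.1, 0.9]
gripper_width: 0.012
grasp_force: 30.0
```

Call:
arm_command(travel=[[0,0,0.01],[0,0,0.01]], angular=[[0,0,0],[0,0,0]], gripper=[1,1])

```text
time: 13.3
ee_pos: [0.4686, 0.1898, 0.1157]
tool_rot: [0.677, 0.736, 0.0, 0.0]
force: [-0.5, 1.9, 2.9]
gripper_width: 0.0119
grasp_force: 30.0
```

Call:
arm_command(travel=[[0,0,0.01],[0,0,0.01]], angular=[[0,0,0],[0,0,0]], gripper=[1,1])

```text
time: 13.55
ee_pos: [0.4687, 0.1897, 0.1153]
tool_rot: [0.677, 0.736, 0.0, 0.0]
force: [-0.8, 0.2, 5.1]
gripper_width: 0.0118
grasp_force: 30.0
```

```bash
python3 f.py
```

```text
13.55 [0.4687 0.1897 0.1153] [-0.8  0.2  5.1] [0.25 0.27 0.04] 0.0118
```

Call:
arm_command(travel=[[0,0,0.01],[0,0,0.01]], angular=[[0,0,0],[0,0,0]], gripper=[1,1])

```text
time: 13.8
ee_pos: [0.4688, 0.1898, 0.115]
tool_rot: [0.677, 0.736, 0.0, 0.0]
force: [-1.1, 2.4, 5.9]
gripper_width: 0.0121
grasp_force: 30.0
```

The force rose 0.9, 2.9, 5.1, 5.9 N over the last 1.5 mm, close to the strip's 5 N/mm, with the lower edge at about z 0.0225. That is contact, so I let go and rise.

Call:
arm_command(travel=[[0,0,0],[0,0,0],[0,0,0],[0,0,0],[0,0,0],[0,0,-0.4],[0,0,-1.0],[0,0,-1.7],[0,0,-1.7]], angular=[[0,0,0],[0,0,0],[0,0,0],[0,0,0],[0,0,0],[0,0,0],[0,0,0],[0,0,0],[0,0,0]], gripper=[-1,-1,-1,-1,-1,-0.6,-0.2,1,1])

```text
time: 14.92
ee_pos: [0.4705, 0.1901, 0.2024]
tool_rot: [0.677, 0.736, 0.002, 0.002]
force: [-0.0, -0.3, -0.4]
gripper_width: 0.0453
grasp_force: 0.0
```

Run:
```python
from h import *
s=observe();print(s['ee_pos'].round(4),s['force'].round(1),s['gripper_width'])
o=[]
for n in ['scene','side']:
    im,d=snapshot(n); K,T=cal(n); W=cloud(d,K,T)
    hsv=cv2.cvtColor(im,cv2.COLOR_BGR2HSV)
    red=((hsv[...,0]<8)|(hsv[...,0]>172))&(hsv[...,1]>150)&(hsv[...,2]>60)&(W[...,2]>.1)&(W[...,2]<.2)&(abs(W[...,0]-.468)<.05)&(abs(W[...,1]-.19)<.15)
    P=W[red]; c,sn=np.cos(np.radians(4.8)),np.sin(np.radians(4.8)); X=P-[.4688,.1893,0]; y=-sn*X[:,0]+c*X[:,1]; x=c*X[:,0]+sn*X[:,1]
    for m,t in ((y>0,'L'),(y<0,'R')):
        for lo in (.11,.125,.14,.15):
            q=m&(P[:,2]>lo)&(P[:,2]<lo+.015)
            if q.sum()>3: print(n,t,lo,q.sum(),(1000*np.percentile(y[q],[5,50,95])).round(1),(1000*np.median(x[q])).round(1),P[m][:,2].max().round(3))
    p=T[:3,:3]@np.array([.469,.19,.11])+T[:3,3]; u=K@p; u=(u[:2]/u[2]).astype(int)
    o.append(cv2.resize(im[u[1]-50:u[1]+50,u[0]-50:u[0]+50],(400,400),interpolation=cv2.INTER_CUBIC))
cv2.imwrite('pics/c5.png',np.hstack(o))
```

```text
[0.4705 0.1901 0.2024] [-0.  -0.3 -0.4] 0.0453362732257027
scene L 0.11 26 [72.1 77.3 82.1] -2.3 0.162
scene L 0.125 25 [78.5 81.5 86.7] -3.7 0.162
scene L 0.14 16 [81.7 86.2 89.8] -3.1 0.162
scene L 0.15 15 [85.9 88.7 92.6] -3.6 0.162
scene R 0.11 15 [-82.5 -79.4 -74.8] -5.3 0.162
scene R 0.125 16 [-79.7 -78.2 -74.4] -5.2 0.162
scene R 0.15 14 [-78.2 -76.5 -71.4] -1.2 0.162
side L 0.11 48 [79.2 82.8 85.5] 1.4 0.159
side L 0.125 50 [83.5 86.7 89.2] 0.1 0.159
side L 0.14 41 [88.8 91.7 94.2] 0.7 0.159
side L 0.15 43 [88.5 92.2 94.2] 0.7 0.159
side R 0.11 45 [-75.7 -73.  -69.6] 0.7 0.16
side R 0.125 37 [-75.8 -73.7 -71.7] 0.7 0.16
side R 0.14 35 [-74.9 -72.9 -70.7] 0.6 0.16
side R 0.15 29 [-75.8 -73.1 -70.5] 0.6 0.16
```

View pics/c5.png

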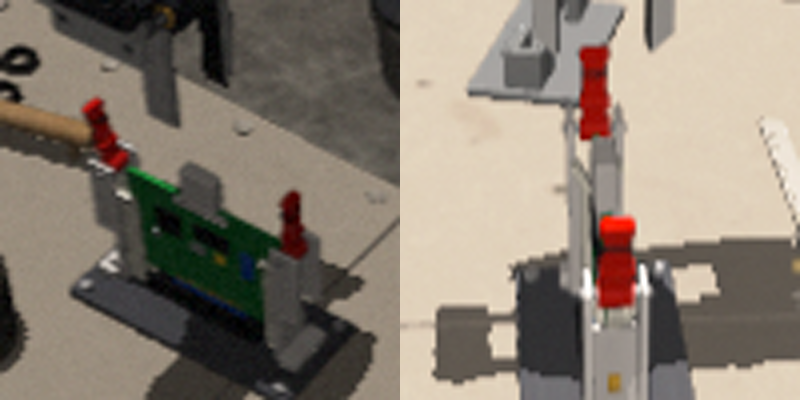

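The board stands released in the guides. The left lever leans outward at about 1.85 rad and the right one is upright at about 1.55. I close the fingers and go outside the left lever.

Call:
arm_command(travel=[[0.6,0,0],[1.5,0,0],[2.2,0,0],[2.3,0,0.3],[2.3,0,0.8],[2.3,0,1.1],[2.3,0,1.1]], angular=[[0,0,0],[0,0,0],[0,0,0],[0,0,0],[0,0,0],[0,0,0],[0,0,0]], gripper=[1,1,1,1,1,1,1])

```text
time: 15.9
ee_pos: [0.4576, 0.3031, 0.142]
tool_rot: [0.677, 0.736, -0.002, -0.001]
force: [0.7, 0.2, -0.3]
gripper_width: 0.0005
grasp_force: 0.0
```

```bash
cat >> f.py <<'E'
import numpy as np
a=np.radians(4.8);X=s['ee_pos']-[.4688,.1893,0];print('rack xyz mm',(1000*np.array([np.cos(a)*X[0]+np.sin(a)*X[1],-np.sin(a)*X[0]+np.cos(a)*X[1],X[2]])).round(1))
E
python3 f.py
```

```text
15.9 [0.4576 0.3031 0.142 ] [ 0.7  0.2 -0.3] [ 0.01 -0.02 -0.05] 0.0005
rack xyz mm [ -1.6 114.3 142. ]
```

Call:
arm_command(travel=[[-0.15,0,0],[-0.3,0,0],[-0.42,0,0],[-0.52,0,0],[-0.62,0,-0.03],[-0.72,0,-0.05],[-0.84,0,-0.04],[-0.96,0,-0.03],[-1.04,0,0.01],[-1.11,0,0.04],[-1.11,0,0.04]], angular=[[0,0,0],[0,0,0],[0,0,0],[0,0,0],[0,0,0],[0,0,0],[0,0,0],[0,0,0],[0,0,0],[0,0,0],[0,0,0]], gripper=[1,1,1,1,1,1,1,1,1,1,1])

```text
time: 17.27
ee_pos: [0.4635, 0.2494, 0.1426]
tool_rot: [0.677, 0.736, 0.001, -0.001]
force: [-0.4, 4.4, -0.4]
gripper_width: 0.0003
grasp_force: 2.0
```

```bash
python3 f.py
```

```text
17.275 [0.4635 0.2494 0.1426] [-0.4  4.4 -0.4] [ 0.96  0.04 -0.  ] 0.0003
rack xyz mm [ -0.3  60.4 142.6]
```

Call:
arm_command(travel=[[-0.09,0,0.05],[-0.17,0,0.1],[-0.24,0,0.17],[-0.29,0,0.23],[-0.29,0,0.23]], angular=[[0,0,0],[0,0,0],[0,0,0],[0,0,0],[0,0,0]], gripper=[1,1,1,1,1])

```text
time: 17.9
ee_pos: [0.4651, 0.2352, 0.1318]
tool_rot: [0.677, 0.736, 0.001, -0.0]
force: [-1.4, 4.5, 1.7]
gripper_width: 0.0006
grasp_force: 2.1
```

```bash
python3 f.py
```

```text
17.9 [0.4651 0.2352 0.1318] [-1.4  4.5  1.7] [ 0.98  0.18 -0.02] 0.0006
rack xyz mm [  0.2  46.  131.8]
```

Call:
arm_command(travel=[[-0.02,0,0.04],[-0.04,0,0.08],[-0.06,0,0.12],[-0.08,0,0.16],[-0.08,0,0.16]], angular=[[0,0,0],[0,0,0],[0,0,0],[0,0,0],[0,0,0]], gripper=[1,1,1,1,1])

```text
time: 18.52
ee_pos: [0.4656, 0.2321, 0.125]
tool_rot: [0.677, 0.736, 0.002, -0.001]
force: [-2.6, 6.3, 7.6]
gripper_width: 0.0002
grasp_force: 4.9
```

```bash
python3 f.py
```

```text
18.525 [0.4656 0.2321 0.125 ] [-2.6  6.3  7.6] [1.44 0.71 0.01] 0.0002
rack xyz mm [  0.4  43.  125. ]
```

Call:
arm_command(travel=[[0.02,0,-0.7],[0.02,0,-1.5],[-0.6,0,-1.5],[-1.5,0,-1.5],[-2.4,0,-1.5],[-2.94,0,-1.5],[-2.94,0,-1.5],[-2.94,0,-0.8],[-2.94,0,-0.4],[-2.94,0,-0.4]], angular=[[0,0,0],[0,0,0],[0,0,0],[0,0,0],[0,0,0],[0,0,0],[0,0,0],[0,0,0],[0,0,0],[0,0,0]], gripper=[1,1,1,1,1,1,1,1,1,1])

```text
time: 19.77
ee_pos: [0.4759, 0.0847, 0.1414]
tool_rot: [0.677, 0.736, -0.001, -0.001]
force: [0.2, -0.3, -0.8]
gripper_width: 0.0005
grasp_force: 0.0
```

```bash
python3 f.py
python3 - <<'E'
from h import *
o=[]
for n in ['scene','side']:
    im,d=snapshot(n); K,T=cal(n)
    p=T[:3,:3]@np.array([.469,.19,.11])+T[:3,3]; u=K@p; u=(u[:2]/u[2]).astype(int)
    o.append(cv2.resize(im[u[1]-50:u[1]+50,u[0]-50:u[0]+50],(400,400),interpolation=cv2.INTER_CUBIC))
cv2.imwrite('pics/c6.png',np.hstack(o))
E
```

```text
19.775 [0.4759 0.0847 0.1414] [ 0.2 -0.3 -0.8] [-0.07  0.02 -0.04] 0.0005
rack xyz mm [  -1.7 -104.8  141.4]
```

View pics/c6.png

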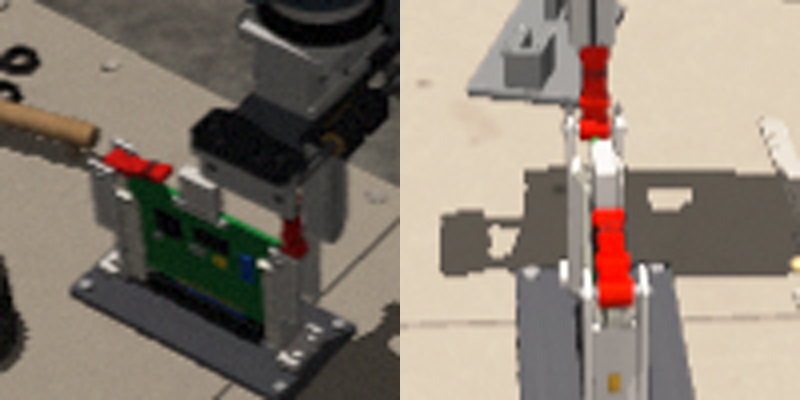

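The left lever stays part way down at crop (140,165) with its nose on the board, and the right one is upright at (293,225). Now the right lever, mirrored.

Call:
arm_command(travel=[[0.16,0,0],[0.28,0,0],[0.38,0,-0.03],[0.5,0,-0.05],[0.62,0,-0.04],[0.76,0,-0.03],[0.84,0,0.01],[0.92,0,0.05],[0.99,0,0.09],[1.06,0,0.13],[1.13,0,0.2],[1.18,0,0.26]], angular=[[0,0,0],[0,0,0],[0,0,0],[0,0,0],[0,0,0],[0,0,0],[0,0,0],[0,0,0],[0,0,0],[0,0,0],[0,0,0],[0,0,0]], gripper=[1,1,1,1,1,1,1,1,1,1,1,1])

```text
time: 21.38
ee_pos: [0.4731, 0.1422, 0.1308]
tool_rot: [0.677, 0.736, -0.0, 0.001]
force: [-0.6, -6.0, 2.0]
gripper_width: 0.0008
grasp_force: 2.2
```

```bash
python3 f.py
```

```text
21.375 [0.4731 0.1422 0.1308] [-0.6 -6.   2. ] [-1.01 -0.03 -0.01] 0.0008
rack xyz mm [  0.4 -47.3 130.8]
```

Call:
arm_command(travel=[[0.03,0,0.04],[0.06,0,0.08],[0.08,0,0.12],[0.1,0,0.16],[0.1,0,0.16]], angular=[[0,0,0],[0,0,0],[0,0,0],[0,0,0],[0,0,0]], gripper=[1,1,1,1,1])

```text
time: 22.0
ee_pos: [0.4732, 0.1464, 0.1236]
tool_rot: [0.677, 0.736, -0.001, 0.002]
force: [-1.1, -7.6, 6.7]
gripper_width: 0.0005
grasp_force: 4.0
```

Call:
arm_command(travel=[[0.01,0,0.03],[0.02,0,0.06],[0.03,0,0.09],[0.03,0,0.12],[0.03,0,0.12]], angular=[[0,0,0],[0,0,0],[0,0,0],[0,0,0],[0,0,0]], gripper=[1,1,1,1,1])

```text
time: 22.62
ee_pos: [0.4732, 0.1481, 0.1181]
tool_rot: [0.677, 0.736, -0.001, 0.002]
force: [-2.6, -8.4, 9.2]
gripper_width: -0.0
grasp_force: 4.9
```

```bash
python3 f.py
```

```text
22.625 [0.4732 0.1481 0.1181] [-2.6 -8.4  9.2] [-1.45  0.37  0.05] -0.0
rack xyz mm [  1.  -41.5 118.1]
```

Call:
arm_command(travel=[[0,0,0.02],[0,0,0.04],[0,0,0.06],[0,0,0.06]], angular=[[0,0,0],[0,0,0],[0,0,0],[0,0,0]], gripper=[1,1,1,1])

```text
time: 23.12
ee_pos: [0.4732, 0.1484, 0.1153]
tool_rot: [0.677, 0.736, -0.0, 0.002]
force: [-3.3, -7.6, 10.9]
gripper_width: 0.0007
grasp_force: 5.3
```

Call:
arm_command(travel=[[0,0,0.02],[0,0,0.02]], angular=[[0,0,0],[0,0,0]], gripper=[1,1])

```text
time: 23.38
ee_pos: [0.4732, 0.1485, 0.1144]
tool_rot: [0.677, 0.736, -0.0, 0.002]
force: [-3.0, -7.3, 10.5]
gripper_width: 0.0003
grasp_force: 5.6
```

Call:
arm_command(travel=[[0,0,0.015],[0,0,0.015]], angular=[[0,0,0],[0,0,0]], gripper=[1,1])

```text
time: 23.62
ee_pos: [0.4732, 0.1485, 0.1142]
tool_rot: [0.677, 0.736, -0.0, 0.002]
force: [-5.7, -6.5, 14.9]
gripper_width: 0.0003
grasp_force: 7.3
```

Call:
arm_command(travel=[[0,0,0.01],[0,0,0.01]], angular=[[0,0,0],[0,0,0]], gripper=[1,1])

```text
time: 23.88
ee_pos: [0.4733, 0.1485, 0.1141]
tool_rot: [0.677, 0.736, -0.0, 0.002]
force: [-6.2, -6.8, 17.7]
gripper_width: 0.0006
grasp_force: 8.5
```

The height holds at 114 mm, the level position, while the force rises, so the right lever is at its stop. Now back to finish the left one.

Call:
arm_command(travel=[[0,0,-0.7],[0,0,-1.5],[0.5,0,-1.7],[1.3,0,-1.7],[1.67,0,-1.7],[1.67,0,-1.7],[1.67,0,-1.0],[1.67,0,-0.5],[1.67,0,-0.28],[1.67,0,-0.28]], angular=[[0,0,0],[0,0,0],[0,0,0],[0,0,0],[0,0,0],[0,0,0],[0,0,0],[0,0,0],[0,0,0],[0,0,0]], gripper=[1,1,1,1,1,1,1,1,1,1])

```text
time: 25.12
ee_pos: [0.465, 0.232, 0.1245]
tool_rot: [0.677, 0.736, -0.0, -0.0]
force: [1.1, 0.3, -0.1]
gripper_width: 0.0005
grasp_force: 0.0
```

```bash
python3 f.py
```

```text
25.125 [0.465  0.232  0.1245] [ 1.1  0.3 -0.1] [ 0.    0.04 -0.  ] 0.0005
rack xyz mm [ -0.2  42.9 124.5]
```

Call:
arm_command(travel=[[-0.01,0,0.04],[-0.03,0,0.07],[-0.04,0,0.1],[-0.04,0,0.13],[-0.04,0,0.13]], angular=[[0,0,0],[0,0,0],[0,0,0],[0,0,0],[0,0,0]], gripper=[1,1,1,1,1])

```text
time: 25.75
ee_pos: [0.4658, 0.2307, 0.1188]
tool_rot: [0.677, 0.736, 0.001, 0.001]
force: [0.9, 0.5, 4.2]
gripper_width: 0.0004
grasp_force: 2.5
```

Call:
arm_command(travel=[[0,0,0.02],[0,0,0.04],[0,0,0.06],[0,0,0.06]], angular=[[0,0,0],[0,0,0],[0,0,0],[0,0,0]], gripper=[1,1,1,1])

```text
time: 26.25
ee_pos: [0.4659, 0.2304, 0.1163]
tool_rot: [0.677, 0.736, 0.0, 0.001]
force: [-0.1, 0.5, 7.6]
gripper_width: 0.0006
grasp_force: 4.0
```

Call:
arm_command(travel=[[0,0,0.02],[0,0,0.04],[0,0,0.04]], angular=[[0,0,0],[0,0,0],[0,0,0]], gripper=[1,1,1])

```text
time: 26.62
ee_pos: [0.466, 0.2302, 0.1146]
tool_rot: [0.677, 0.736, 0.0, 0.001]
force: [-1.0, -2.1, 10.4]
gripper_width: 0.0004
grasp_force: 5.0
```

Call:
arm_command(travel=[[0,0,0.01],[0,0,0.015],[0,0,0.015]], angular=[[0,0,0],[0,0,0],[0,0,0]], gripper=[1,1,1])

```text
time: 27.0
ee_pos: [0.466, 0.2302, 0.1142]
tool_rot: [0.677, 0.736, 0.0, 0.001]
force: [-2.6, -2.3, 12.2]
gripper_width: 0.0003
grasp_force: 6.1
```

Call:
arm_command(travel=[[0,0,0.01],[0,0,0.01]], angular=[[0,0,0],[0,0,0]], gripper=[1,1])

```text
time: 27.25
ee_pos: [0.4661, 0.2302, 0.1141]
tool_rot: [0.677, 0.736, -0.0, 0.001]
force: [-3.4, -2.3, 13.6]
gripper_width: 0.0006
grasp_force: 7.3
```

Call:
arm_command(travel=[[0,0,0.01],[0,0,0.01]], angular=[[0,0,0],[0,0,0]], gripper=[1,1])

```text
time: 27.5
ee_pos: [0.4661, 0.2302, 0.114]
tool_rot: [0.677, 0.736, -0.0, 0.001]
force: [-4.9, -3.4, 17.3]
gripper_width: 0.0003
grasp_force: 8.5
```

The left lever is at its stop too. I retreat and check both.

Call:
arm_command(travel=[[0,0,-0.8],[0,0,-1.8],[-0.6,0,-2.4],[-1.5,0,-2.6],[-2.4,0,-2.6],[-2.6,0,-2.6],[-2.6,0,-2.6]], angular=[[0,0,0],[0,0,0],[0,0,0],[0,0,0],[0,0,0],[0,0,0],[0,0,0]], gripper=[1,1,1,1,1,1,1])

```text
time: 28.38
ee_pos: [0.4756, 0.1009, 0.2407]
tool_rot: [0.677, 0.736, -0.0, -0.001]
force: [-0.9, -0.4, -0.1]
gripper_width: 0.0005
grasp_force: 0.0
```

```bash
python3 f.py
python3 - <<'E'
from h import *
o=[];a=np.radians(4.8)
for n in ['wrist','side']:
    K,T=cal(n); im,d=snapshot(n); W=cloud(d,K,T); X=W-[.4688,.1893,0]; y=1000*(-np.sin(a)*X[...,0]+np.cos(a)*X[...,1]); x=1000*(np.cos(a)*X[...,0]+np.sin(a)*X[...,1])
    hsv=cv2.cvtColor(im,cv2.COLOR_BGR2HSV); z=1000*W[...,2]
    red=((hsv[...,0]<8)|(hsv[...,0]>172))&(hsv[...,1]>150)&(hsv[...,2]>60)&(abs(x)<25)&(abs(y)<110)&(z>90)
    for t,m in (('L',red&(y>0)),('R',red&(y<0))):
        for lo in range(25,95,10):
            q=m&(abs(y)>lo)&(abs(y)<lo+10)
            if q.sum()>3: print(n,t,lo,q.sum(),np.percentile(z[q],[20,80]).round(1))
    q=(abs(x)<3)&(abs(y)<12)&(z>118); print('bar top',np.median(z[q]) if q.any() else 0)
    p=T[:3,:3]@np.array([.469,.19,.11])+T[:3,3]; u=K@p; u=(u[:2]/u[2]).astype(int); print(u)
    k=100 if n=='wrist' else 50
    c=cv2.copyMakeBorder(im,k,k,k,k,0)[u[1]:u[1]+2*k,u[0]:u[0]+2*k]
    o.append(cv2.resize(c,(400,400),interpolation=cv2.INTER_CUBIC))
cv2.imwrite('pics/c7.png',np.hstack(o))
E
```

```text
28.375 [0.4756 0.1009 0.2407] [-0.9 -0.4 -0.1] [ 0.05 -0.03 -0.01] 0.0005
rack xyz mm [ -0.6 -88.6 240.7]
wrist L 25 135 [113.5 114.8]
wrist L 35 94 [113.5 114.5]
wrist L 45 155 [113.6 114.9]
wrist L 55 200 [114.  115.3]
wrist L 65 206 [113.7 116.1]
wrist L 75 157 [115.8 117.6]
wrist R 25 131 [113.6 115. ]
wrist R 35 96 [113.7 114.9]
wrist R 45 123 [114. 115.]
wrist R 55 141 [114.2 115.4]
wrist R 65 119 [114.  116.5]
wrist R 75 53 [116.8 117.8]
bar top 133.83067100269022
[279 113]
side L 25 16 [112.8 114.1]
side L 35 19 [113.5 115. ]
side L 45 23 [113.  114.4]
side L 55 27 [112.9 115.2]
side L 65 13 [114.1 115.8]
side L 75 60 [109.6 116.2]
side R 25 5 [110.9 113.5]
side R 45 11 [112.9 114.8]
side R 55 22 [113.6 115.3]
side R 65 19 [114.  115.9]
bar top 133.66094857715973
[258 253]
```

View pics/c7.png

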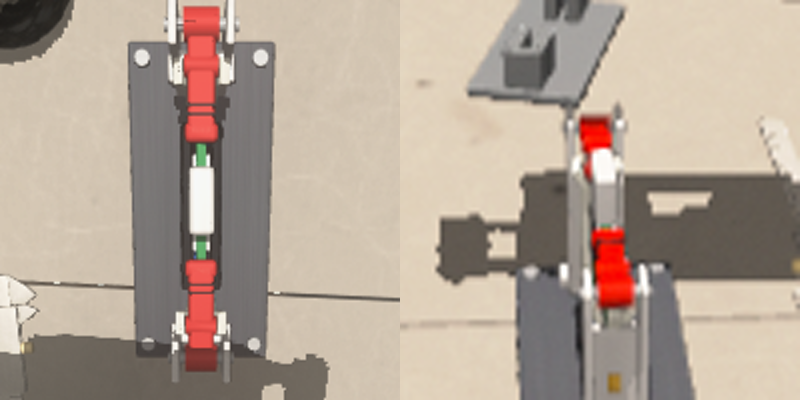

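Both levers lie level with their tops at 114 mm, at crop (202,90) and (202,310). The bar top is at 133.7 mm against 133 mm when home, and the robot is clear.

```bash
python3 -c "
from cell import hand_in
print(hand_in())"
```

```text
the job is handed in; nothing more can be done
None
```

The job is handed in: the board is fully home (grip bar top 133.7 mm, 133 mm expected), both red levers are down level, the robot is clear, and the moves kept away from the cores.

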